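# Unhasp the till drawer and pull it out

## Robot

A 6-joint arm with a two-finger parallel gripper is mounted at the origin on the work surface; the furniture and walls round the work are solid. World frame = base frame: x ahead of the robot, y to its left, z up, the work surface at z = 0. Lengths are in m, angles in rad, forces in N, time in s.
With the tool pointing down it reaches from about 0.4 to 0.925 m from the base axis. Payload 3.4 kg.
Tool frame: the origin (TCP) lies midway between the tips of the shut fingers; the grasp point (between the pads) lies 19 mm behind it; x points along the fingers, z is the direction in which the jaws open and shut, and the axes are right-handed (so a half turn about x gives the same grasp; the last joint's range is limited). The gripper opens to 85 mm and grips with 20 to 120 N. Pads are 22 mm wide; open, the fingers measure 114 mm over their backs; the gripper's body (76 mm by 85 mm) begins 54 mm behind the grasp point. The pads swing forward as they close: fully open they stand 13 mm farther back than shut.
Start: joints at [1.056, 0.307, 1.506, -0, 1.328, -0.073], TCP at [0.246, 0.52, 0.231] pointing down, gripper open.
Joint ranges: [-3.12, 3.12], [-1.05, 2.28], [0.14, 2.33], [-1.42, 4.57], [0.1, 2.73], [-2.68, 2.68]. Speed limits (rad/s): [2.57, 2.57, 3.14, 3.14, 3.14, 3.14].

## Interface

Orientations are given as a unit quaternion [x, y, z, w].
In Python, from workcell import monitor, eyes, arm gives the robot as it stands.
- The arm moves only by the tool send_rows, never from a script. Its argument "targets" is a list of rows, each a list of 7 numbers: the shift along the world's x, y, z in m, then the turn, a rotation vector about the world's x, y, z in degrees, then the gripper command: -1 is fully open, 1 is shut, values between are in proportion. In form: [[x, y, z, wx, wy, wz, hand], ...]. A call has 1 to 12 rows; each row shifts and turns the commanded pose from where the row before left it; what a row does not reach is not made up. A row lasts 1/8 s, in which the tool goes at most 62.5 mm and 10.7 degrees, less where a joint would pass 70% of its speed; a pose out of reach is approached as far as the arm can. A call is refused whole if a number of a shift passes 0.0625 or a number of a turn 10.7, either way. A call with a gripper value outside its range is refused whole. The fingers move at their own pace and stop on an object; "squeeze" is the grip in N (left out, the last holds). Time passes only in rows, so rows that do not move let the fingers close. It gives the time, the measured TCP pose, the force and the opening at its end, in the units of the state.
- monitor.observe(): the state, without advancing time (a new reading comes with each control period).
- eyes.grab_frame(name): name is "scene" or "top" or "wrist"; returns (picture, depth): 420x560x3 uint8, red, green, blue; 420x560 float32, m along the optical axis (not along the pixel's ray), 0 where there is no reading.
- eyes.calibration(name): a dict with "intrinsics" (3x3 intrinsics, pixels), "rvec" (rotation vector, rad) and "tvec" (3), from world to camera coordinates, as OpenCV has them. Camera axes: x right, y down, z forward; pixel columns grow to the right and rows downward; lengths in m; the calibration is good to about 2 mm. A picture is of the moment at which its call begins: read the wrist's pose just before it. calibration takes no time and is no camera call; for the wrist camera it gives the pose at the moment of the call.
- arm.close_job(): hands the job in, once; it reports no verdict.
The state is a dict: "t": time; "joint_pos": joint angles; "joint_velocities": joint speeds; "tau": joint torques, N m; "tool_pos": TCP position; "orientation": TCP orientation; "ft_force": force on the tool from outside, world axes, zero at the start; "moment": the same for the moment, N m; "grip_width": finger opening in m.
Only numpy, scipy, OpenCV 4.12 (cv2) and the standard library are available. Lean on these libraries where they do the work, as an engineer would, in place of code of your own. Each camera call takes 0.05 s, during which the arm holds its last target. There are 200 camera calls.

## Task

The stand is opening and the wooden till is still hasped shut. Turn the staple's swivel eye in line with the slot of the hasp, fold the hasp leaf right back onto the till's top, then pull the drawer out by its handle all the way to its stop. Leave the other things on the stand where they are.

Things in the scene. Friction and masses are not known exactly. Their poses are not given: they have to be found in the camera images.
- till: pale wooden countertop till, 190 mm deep carcase and 250 mm wide, top 110 mm above the table; it stays put. Origin: on the table under the middle of its width, 104 mm behind the outer face of the closed drawer front. Its -x axis points out of the front, the way the drawer slides; its y axis runs along the width; z up. The 24 mm thick drawer front is flush with the top. Seen in this frame the handle is at y +25 mm and the hasp at y -85 mm
- drawer_handle (a point): middle of the drawer's steel bar handle: a round bar 10 mm thick and 100 mm long along the till's y, 86 mm above the table (24 mm below the till's top), held 42 mm out from the front face by two posts 40 mm either side of the middle; 37 mm free between bar and face. Axes as the till's; it moves with the drawer
- drawer (a joint): how far the drawer is pulled out, m: 0 shut, stop at 0.125. Slides along the till's -x with about 2 N of friction. While the hasp leaf is down over the staple it gives only about 15 mm
- eye_center (a point): middle of the swivel eye of the staple: an upright oval steel loop, 26 mm long, 10 mm thick, 24 mm high (from 122 to 146 mm above the table, the leaf's top face at 117 mm), turning about a vertical axis on the top edge of the drawer front. Its y axis runs along the eye's length, its x axis through its thickness
- staple_eye (a joint): turn of the eye, rad, counter-clockwise from above: 0 lies across the hasp leaf (locks it), +1.571 or -1.571 lies in line with the slot, so that the leaf can pass (within about 0.2 rad). Stops at +1.9 and -1.9, friction 0.03 N m, stays where it is left; found 1.1 to 1.6 rad short of being in line
- leaf_lip (a point): middle of the rolled lip at the free end of the hasp leaf: a steel roll 10 mm thick and 36 mm long along the till's y, at 118 mm above the table when down, sticking out 31 mm in front of the drawer front with nothing under it. The leaf is a 3 mm plate, 44 mm wide (32 mm beside the lip), with an oblong slot 39 x 17 mm whose length runs to the lip; slot centre 86 mm and lip 128 mm from the hinge pin
- hasp_hinge (a point): middle of the hasp's hinge pin, which runs along the till's y on its top, 115.5 mm above the table and 97 mm behind the drawer's front face
- hasp_leaf (a joint): swing of the hasp leaf, rad: 0 lying forward over the staple, 1.57 upright, 3.08 folded right back onto the till's top (stop). Light hinge; it falls forward or back by its own weight when let go
- onion_1: loose onion, 63 mm, on the table ahead and to the right
- tomato: loose tomato, 67 mm, on the table ahead and to the right
- jar: loose lidded glass jar, 89 mm across and 138 mm high, standing ahead and to the right, beside the room the drawer needs
- tape: loose roll of tape, 96 mm across and 25 mm high, lying on the rear of the till's top on the half away from the hasp; its place and the others' are given so that they can be left alone

How it is judged:
On the way, in this order (a step that is already met when the one before it is completed fails the run):
1. the swivel eye is turned in line with the slot ((value of joint staple_eye above 1.25 rad or value of joint staple_eye below -1.25 rad)), for 0.1 s.
2. the hasp leaf is folded right back (value of joint hasp_leaf above 2.7 rad), for 0.2 s.
3. the drawer is being pulled by its handle (value of joint drawer above 0.03 m and contact force between the fingers and drawer above 0.3 N), for 0.1 s.
At the end, for the whole second after the job is handed in: The drawer stands at its stop, pulled out more than 110 mm of its 125 mm, at rest (under 10 mm/s), and the hasp leaf lies folded back on the till's top (more than 2.7 rad) (value of joint drawer above 0.11 m and value of joint hasp_leaf above 2.7 rad and velocity of joint drawer between -0.01 and 0.01 m/s); the robot touches nothing.
It fails at once if the onion, tomato, jar or tape roll is shifted more than 30 mm (distance of any of onion_1, tomato, jar, tape from where it was at the start of the episode above 0.03 m).
It also fails if it takes over 67 s, if anything falls off the work surface, if the arm or the gripper's body presses on something with over 40 N, if the wrist force passes 120 N, or if a joint passes its speed limit or range.

## Working session

There is one attempt and no reset: what is moved stays moved. The work goes in short steps, Python scripts to look and compute and a tool call to move; the robot and the scene stay as the last step left them, time stands still between calls to the robot, and variables do not carry over. Pictures are saved under pics/ and viewed, about 8 in all and at most 12, crops included, and the job is handed in when it is done.

Besides the shell and the picture viewer there is one more tool, called in YAML: its name, and indented under it one key for each argument. send_rows: Moves the arm, as the interface text tells. Its arguments: {"type":"object","properties":{"targets":{"type":"array","items":{"type":"array","items":{"type":"number"}}},"squeeze":{"type":"number"}},"required":["targets"]}

```bash
mkdir -p pics
cat > h.py <<'E'
import numpy as np, cv2
from workcell import monitor, eyes, arm
def grab(n,name):
    p,d=eyes.grab_frame(n); c=eyes.calibration(n)
    np.savez('pics/'+name+'.npz',p=p,d=d,K=np.array(c['intrinsics']),r=np.array(c['rvec'],float),t=np.array(c['tvec'],float))
    cv2.imwrite('pics/'+name+'.png',p[:,:,::-1]); 
def cloud(name):
    z=np.load('pics/'+name+'.npz'); d=z['d'];K=z['K'];R=cv2.Rodrigues(z['r'])[0]
    v,u=np.indices(d.shape)
    c=np.stack([(u-K[0,2])/K[0,0]*d,(v-K[1,2])/K[1,1]*d,d],-1)
    w=(c-z['t'].ravel())@R; w[d==0]=np.nan
    return w,z['p']
def proj(name,P):
    z=np.load('pics/'+name+'.npz'); return cv2.projectPoints(np.float64(P).reshape(-1,1,3),z['r'],z['t'],z['K'],None)[0].reshape(-1,2)
E
python3 - <<'E'
from h import *
import h
s=monitor.observe(); print(s)
grab('scene','s0'); grab('top','t0')
a=cv2.imread('pics/s0.png');b=cv2.imread('pics/t0.png')
for n in('s0','t0'):
    w,_=cloud(n); z=w[...,2]; m=(abs(z-.110)<.004)
    P=w[m]; print(n,m.sum(),np.nanmin(P,0),np.nanmax(P,0), cv2.minAreaRect(P[:,:2].astype(np.float32)))
E
```

```text
{'t': 0.0, 'joint_pos': array([ 1.05547804e+00,  3.07544794e-01,  1.50768658e+00,  1.89823350e-05,
        1.32839039e+00, -7.35139238e-02]), 'joint_velocities': array([-7.35887766e-04, -3.00084723e-04,  2.26907571e-04, -1.14294361e-03,
       -3.15596286e-05, -2.05156582e-05]), 'tau': array([ 1.58712657e-03, -4.57549810e+01, -2.51924032e+01,  1.12462801e-04,
        1.32932348e-02,  2.66664881e-05]), 'tool_pos': array([0.24552929, 0.51916508, 0.23039222]), 'orientation': array([-0.37862604,  0.59804135,  0.37796103,  0.59676991]), 'ft_force': array([ 0.05485288, -0.55692903, -0.28561784]), 'moment': array([ 0.02325192, -0.03598022,  0.05327711]), 'grip_width': 0.08541886786556394}
s0 4158 [-0.06415002 -0.4018799   0.1060002 ] [0.65806851 1.4051665  0.11398579] ((0.3282078504562378, 0.5034815073013306), (1.7765647172927856, 0.7138698697090149), 86.23021697998047)
t0 5320 [ 0.02484955 -0.27284664  0.10600204] [0.66060385 0.28024992 0.11399868] ((0.412740021944046, -0.024373799562454224), (0.6286112070083618, 0.4883040189743042), 24.90304946899414)
```

View pics/t0.png

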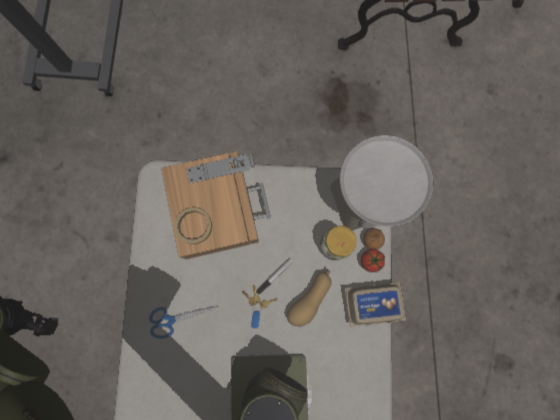

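View pics/s0.png

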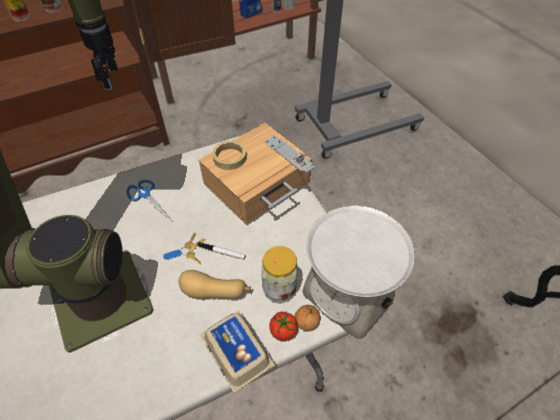

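The top view shows the till at (210,205) with its front facing right (world -y). The hasp is at (220,168) on the far side, the handle at (258,200), and the jar at (340,240). Next I'll fit the till's pose.

Run:
```python
from h import *
w,p=cloud('t0')
box=np.zeros(w.shape[:2],bool); box[145:265,155:280]=1
m=box&(abs(w[...,2]-.110)<.006)
rc=cv2.minAreaRect(w[m][:,:2].astype(np.float32)); print(rc, cv2.boxPoints(rc), np.nanmedian(w[m][:,2]))
# pixels/mm
print('px size', np.linalg.norm(w[200,210]-w[200,211]))
for lo,hi in((.113,.121),(.121,.15)):
    q=box&(w[...,2]>lo)&(w[...,2]<hi); n,l,st,c=cv2.connectedComponentsWithStats(q.astype(np.uint8))
    for i in range(1,n):
        if st[i,4]>4: P=w[l==i]; print(lo,st[i],P.mean(0),P.min(0),P.max(0))
q=box&(w[...,2]>.07)&(w[...,2]<.1);print('handle?',q.sum(),cv2.minAreaRect(w[q][:,:2].astype(np.float32)))
# jar etc
for n,(y0,y1,x0,x1) in dict(jar=(222,262,318,360)).items():
    P=w[y0:y1,x0:x1].reshape(-1,3);P=P[P[:,2]>.12];print(n,P.mean(0),P.min(0),P.max(0))
a=cv2.imread('pics/t0.png')[140:270,150:290];b=cv2.imread('pics/s0.png')[115:225,190:322]
a=cv2.resize(a,None,fx=2.85,fy=2.85*1.0,interpolation=3);b=cv2.resize(b,None,fx=3,fy=3,interpolation=3)
H=max(a.shape[0],b.shape[0]);f=lambda i:cv2.copyMakeBorder(i,0,H-i.shape[0],0,0,0)
cv2.imwrite('pics/c0.png',np.hstack([f(a),f(b)]));print(a.shape,b.shape)
```

```text
((0.5221545696258545, 0.13867898285388947), (0.25140634179115295, 0.23882238566875458), 11.612789154052734) [[ 0.37498742  0.23034225]
 [ 0.42306155 -0.00359152]
 [ 0.6693217   0.04701571]
 [ 0.6212476   0.28094947]] 0.11141968240169123
px size 0.0026936736759403906
0.113 [223 153   4   4   6] [0.64870441 0.10607763 0.11499057] [0.64507612 0.10208455 0.11359487] [0.65421719 0.1101672  0.11684483]
0.113 [216 154   5   4   8] [0.64711617 0.12457427 0.11434391] [0.64337058 0.11856038 0.11305642] [0.65196017 0.12937512 0.11638718]
0.113 [184 154  69  31 792] [0.61235989 0.12382873 0.11698157] [0.5693643  0.0312426  0.11300776] [0.65106533 0.21664784 0.12099141]
0.113 [199 158   8   5   8] [0.63492462 0.16606581 0.11487696] [0.6302097  0.15628555 0.11376583] [0.64050865 0.17574955 0.11665053]
0.113 [171 165   5   4   9] [0.61973066 0.24659367 0.11524641] [0.61560742 0.24083759 0.11324422] [0.6235794  0.25184433 0.12026274]
0.113 [179 164   5   4  10] [0.6229526  0.22483295 0.11413604] [0.61783593 0.21915304 0.11307047] [0.62645355 0.2302318  0.11527549]
0.113 [163 167  11   8  21] [0.6056
[... 10834 characters left out ...]
] [0.63239568 0.12584268 0.1238174 ]
0.121 [203 164   3   4   6] [0.61793575 0.16082278 0.12242783] [0.61406764 0.15807892 0.12105101] [0.62195883 0.16369541 0.12459829]
0.121 [204 169   4  10  14] [0.59447381 0.15623076 0.12214479] [0.58276654 0.1525688  0.12111231] [0.60846699 0.16100644 0.12385827]
0.121 [175 207  37  37 454] [0.45600212 0.18880465 0.13447378] [0.40906426 0.14147819 0.12101341] [0.50306554 0.23479824 0.14259163]
handle? 377 ((0.4780915379524231, 0.08274531364440918), (0.17482280731201172, 0.30741193890571594), 64.60328674316406)
jar [ 0.40487522 -0.19465517  0.13913034] [ 0.36657858 -0.23477277  0.12004168] [ 0.4452295  -0.15518678  0.14705372]
(370, 399, 3) (330, 396, 3)
```

View pics/c0.png

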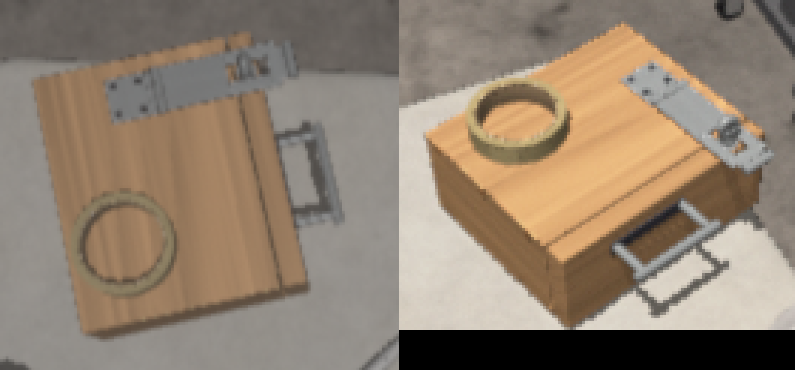

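The scene crop shows the tape on the rear, non-hasp half and the eye on the hasp's far end near (725,130). Three landmarks agree on the till origin, about (0.519, 0.148), with its x axis at yaw 101.6°. I'll move above the eye and look from close by.

send_rows:
  targets:
    - [0.03, -0.035, 0.006, 0, 0, -4.4, -1]
    - [0.03, -0.035, 0.006, 0, 0, -4.4, -1]
    - [0.03, -0.035, 0.006, 0, 0, -4.4, -1]
    - [0.03, -0.035, 0.006, 0, 0, -4.4, -1]
    - [0.03, -0.035, 0.006, 0, 0, -4.4, -1]
    - [0.03, -0.035, 0.006, 0, 0, -4.4, -1]
    - [0.03, -0.035, 0.006, 0, 0, -4.4, -1]
    - [0.03, -0.035, 0.006, 0, 0, -4.4, -1]
    - [0.03, -0.035, 0.006, 0, 0, -4.4, -1]
    - [0.03, -0.035, 0.006, 0, 0, -4.4, -1]
    - [0.03, -0.035, 0.006, 0, 0, -4.4, -1]
    - [0, -0.02, 0, 0, 0, -4.4, -1]

```text
t: 1.6
tool_pos: [0.5781, 0.1127, 0.2969]
orientation: [-0.072, 0.703, 0.071, 0.704]
ft_force: [0.2, 0.2, -0.4]
grip_width: 0.0851
```

send_rows:
  targets:
    - [0, 0, 0, 0, 0, 0, -1]
    - [0, 0, 0, 0, 0, 0, -1]
    - [0, 0, 0, 0, 0, 0, -1]

```text
t: 1.98
tool_pos: [0.5754, 0.1159, 0.2972]
orientation: [-0.074, 0.703, 0.074, 0.703]
ft_force: [0.2, 0.6, -0.1]
grip_width: 0.0855
```

```bash
cat >> h.py <<'E'
from scipy.spatial.transform import Rotation as Ro
Y=np.deg2rad(101.6); O=np.array([.519,.148,0]); RT=Ro.from_euler('z',Y).as_matrix()
T=lambda x,y,z:O+RT@np.array([x,y,z])
def toT(w): return (w-O)@RT
def st():
    s=monitor.observe(); R=Ro.from_quat(s['orientation']).as_matrix()
    print('t',round(s['t'],2),'pos',s['tool_pos'].round(4),'till',toT(s['tool_pos']).round(4),'x',R[:,0].round(3),'jawyaw',np.rad2deg(np.arctan2(R[1,2],R[0,2])).round(1),'w',round(s['grip_width'],4),'F',s['ft_force'].round(1),'q6',s['joint_pos'][5].round(2))
E
python3 - <<'E'
from h import *
st(); grab('wrist','w0')
for P in [(-93,-85,134),(-135,-85,118),(-7,-85,115.5)]: print(P,T(*np.array(P)/1e3).round(3),proj('w0',T(*np.array(P)/1e3)))
E
```

```text
t 1.98 pos [0.5754 0.1159 0.2972] till [-0.0428 -0.0488  0.2972] x [-0.  0. -1.] jawyaw 12.0 w 0.0855 F [ 0.2  0.6 -0.1] q6 -0.08
(-93, -85, 134) [0.621 0.074 0.134] [[320.32152144 247.02142018]]
(-135, -85, 118) [0.629 0.033 0.118] [[316.96868449 279.04268483]]
(-7, -85, 115.5) [0.604 0.158 0.116] [[322.05421066 152.22961355]]
```

View pics/w0.png

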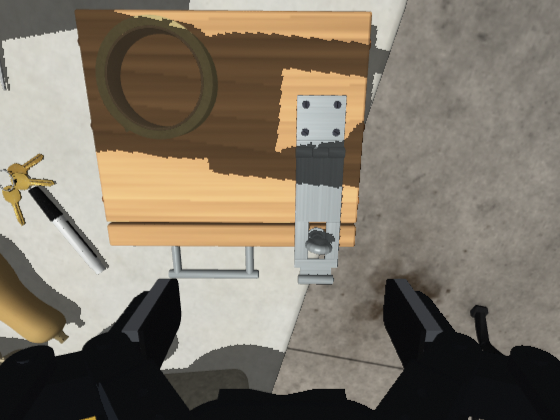

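The wrist view puts the eye at (320,242), the lip at (316,280) and the hinge at (320,151), all within about 4 px of prediction. Next I'll measure the eye's angle.

Run:
```python
from h import *
w,p=cloud('w0'); t=toT(w)
m=np.zeros(t.shape[:2],bool);m[205:295,280:360]=1
for lo in (.124,.13,.136):
    P=t[m&(t[...,2]>lo)&(t[...,2]<.155)][:,:2]*1e3
    k=(abs(P[:,0]+93)<25);P=P[k];C=np.cov(P.T);e,V=np.linalg.eigh(C);v=V[:,1]
    print(lo,len(P),P.mean(0).round(1),P.min(0).round(),P.max(0).round(),np.sqrt(e).round(1),'psi',((np.rad2deg(np.arctan2(v[1],v[0]))-90+90)%180-90).round(1))
L=t[m&(t[...,0]<-.128)&(t[...,2]>.11)];print('lip',L.min(0),L.max(0),np.median(L,0))
cv2.imwrite('pics/w0c.png',cv2.resize(cv2.imread('pics/w0.png')[205:295,270:370],None,fx=6,fy=6,interpolation=2))
```

```text
0.124 364 [-90.1 -82.5] [-97. -95.] [-86. -70.] [2.3 6.4] psi -6.0
0.13 290 [-90.5 -82.3] [-97. -95.] [-86. -70.] [2.3 6.8] psi -6.3
0.136 236 [-90.9 -82.3] [-97. -95.] [-87. -71.] [2.3 6.4] psi -6.6
lip [-0.14002764 -0.10093129  0.11461117] [-0.12802035 -0.06546588  0.12381101] [-0.13236761 -0.0835799   0.12076835]
```

View pics/w0c.png

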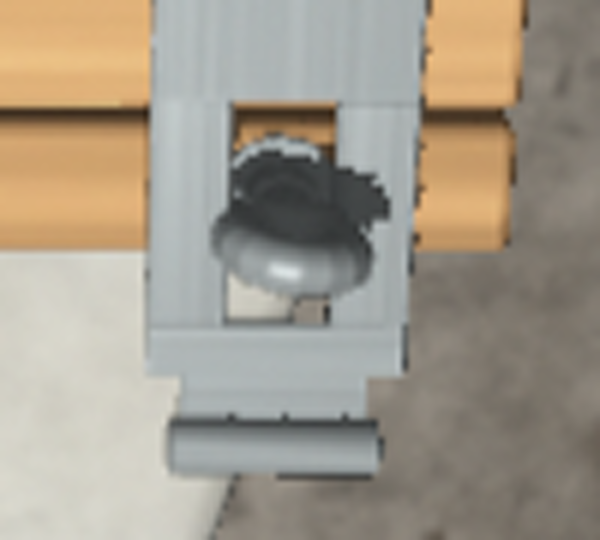

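send_rows:
  targets:
    - [0.0054, -0.0052, -0.01, 0, 0, 10.25, 0.15]
    - [0.0054, -0.0052, -0.01, 0, 0, 10.25, 0.15]
    - [0.0054, -0.0052, -0.01, 0, 0, 10.25, 0.15]
    - [0.0054, -0.0052, -0.01, 0, 0, 10.25, 0.15]
    - [0.0054, -0.0052, -0.01, 0, 0, 10.25, 0.15]
    - [0.0054, -0.0052, -0.01, 0, 0, 10.25, 0.15]
    - [0.0054, -0.0052, -0.01, 0, 0, 10.25, 0.15]
    - [0.0054, -0.0052, -0.01, 0, 0, 10.25, 0.15]
    - [0, 0, 0, 0, 0, 0, 0.15]
    - [0, 0, 0, 0, 0, 0, 0.15]
    - [0, 0, 0, 0, 0, 0, 0.15]

```text
t: 3.4
tool_pos: [0.6192, 0.0737, 0.218]
orientation: [0.517, -0.483, -0.516, -0.483]
ft_force: [0.5, -0.2, 0.6]
grip_width: 0.0363
```

Run:
```python
from h import *
st(); grab('wrist','w1'); print(proj('w1',[T(-.092,-.083,.134),T(-.135,-.085,.118)]))
w,p=cloud('w1'); t=toT(w)
m=(t[...,2]>.13)&(t[...,2]<.15)&(abs(t[...,0]+.092)<.018)&(abs(t[...,1]+.083)<.018)
P=t[m]*1e3;print(len(P),P.mean(0),P.min(0),P.max(0));e,V=np.linalg.eigh(np.cov(P[:,:2].T));print(V[:,1])
```

```text
t 3.4 pos [0.6192 0.0737 0.218 ] till [-0.0929 -0.0832  0.218 ] x [ 0.001  0.    -1.   ] jawyaw 93.8 w 0.0363 F [ 0.5 -0.2  0.6] q6 -1.59
[[281.43628098 222.86474977]
 [223.42827299 225.73663753]]
451 [-91.93820269 -80.16729738 141.94538895] [-97.46087242 -94.65764808 130.61323769] [-86.97152229 -70.21961802 146.59172963]
[0.13603311 0.99070429]
```

View pics/w1.png

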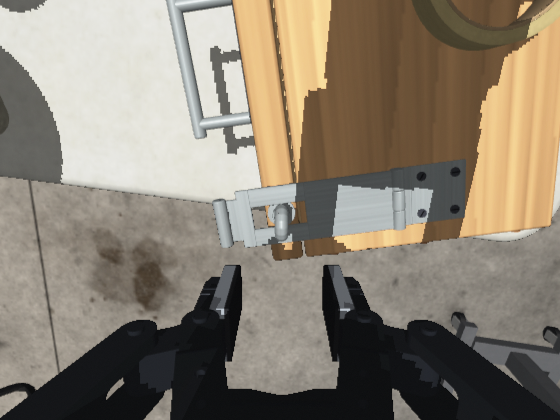

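The eye at (281,222) sits centred between the open fingers and parallel to the pads. I'll descend, grip and turn it -82°.

send_rows:
  targets:
    - [0, 0, -0.02, 0, 0, 0, 0.15]
    - [0, 0, -0.02, 0, 0, 0, 0.15]
    - [0, 0, -0.02, 0, 0, 0, 0.15]
    - [0, 0, -0.02, 0, 0, 0, 0.15]
    - [0, 0, -0.012, 0, 0, 0, 0.15]
    - [0, 0, 0, 0, 0, 0, 0.15]
    - [0, 0, 0, 0, 0, 0, 1]
    - [0, 0, 0, 0, 0, 0, 1]
    - [0, 0, 0, 0, 0, 0, 1]
    - [0, 0, 0, 0, 0, 0, 1]
  squeeze: 25

```text
t: 4.7
tool_pos: [0.6199, 0.0733, 0.1264]
orientation: [0.517, -0.482, -0.516, -0.483]
ft_force: [-1.0, 0.4, 4.6]
grip_width: 0.0096
```

```bash
python3 -c "
from h import *
st()"
```

```text
t 4.7 pos [0.6199 0.0733 0.1264] till [-0.0934 -0.0838  0.1264] x [ 0.002  0.    -1.   ] jawyaw 93.9 w 0.0096 F [-1.   0.4  4.6] q6 -1.59
```

Gripped, with the width at 9.6 mm matching the eye's 10 mm thickness. Now I'll turn it.

send_rows:
  targets:
    - [0, 0, 0, 0, 0, -7.5, 1]
    - [0, 0, 0, 0, 0, -7.5, 1]
    - [0, 0, 0, 0, 0, -7.5, 1]
    - [0, 0, 0, 0, 0, -7.5, 1]
    - [0, 0, 0, 0, 0, -7.5, 1]
    - [0, 0, 0, 0, 0, -7.5, 1]
    - [0, 0, 0, 0, 0, -7.5, 1]
    - [0, 0, 0, 0, 0, -7.5, 1]
    - [0, 0, 0, 0, 0, -7.5, 1]
    - [0, 0, 0, 0, 0, -7.5, 1]
    - [0, 0, 0, 0, 0, -7.3, 1]
    - [0, 0, 0, 0, 0, 0, 1]

```text
t: 6.2
tool_pos: [0.6197, 0.0731, 0.1264]
orientation: [-0.071, 0.703, 0.071, 0.704]
ft_force: [0.3, -0.8, 5.7]
grip_width: 0.0092
```

send_rows:
  targets:
    - [0, 0, 0, 0, 0, 0, 1]
    - [0, 0, 0, 0, 0, 0, 1]
    - [0, 0, 0, 0, 0, 0, 0.4]
    - [0, 0, 0, 0, 0, 0, 0.15]
    - [0, 0, 0, 0, 0, 0, 0.15]
    - [0, 0, 0.02, 0, 0, 0, 0.15]
    - [0, 0, 0.03, 0, 0, 0, 0.15]
    - [0, 0, 0.03, 0, 0, 0, 0.15]
    - [0, 0, 0.02, 0, 0, 0, 0.15]
    - [0, 0, 0, 0, 0, 0, -0.3]
    - [0, 0, 0, 0, 0, 0, -0.3]

```text
t: 7.58
tool_pos: [0.6184, 0.0732, 0.2242]
orientation: [-0.071, 0.704, 0.071, 0.703]
ft_force: [0.1, -0.6, -0.7]
grip_width: 0.0552
```

Run:
```python
from h import *
st(); grab('wrist','w2'); print(proj('w2',[T(-.092,-.083,.134),T(-.135,-.083,.118)]))
w,p=cloud('w2'); t=toT(w)
m=(t[...,2]>.13)&(t[...,2]<.15)&(abs(t[...,0]+.092)<.025)&(abs(t[...,1]+.083)<.022)
P=t[m]*1e3;print(len(P),P.mean(0),P.min(0),P.max(0));e,V=np.linalg.eigh(np.cov(P[:,:2].T));print(V[:,1])
m=(t[...,2]>.113)&(t[...,2]<.13)&(abs(t[...,0]+.136)<.008)&(abs(t[...,1]+.083)<.03)
P=t[m]*1e3;print('lip',len(P),np.median(P,0),P.min(0),P.max(0))
```

```text
t 7.58 pos [0.6184 0.0732 0.2242] till [-0.0933 -0.0823  0.2242] x [-0.002 -0.    -1.   ] jawyaw 11.6 w 0.0552 F [ 0.1 -0.6 -0.7] q6 -0.15
[[284.17553134 219.41439574]
 [283.91423474 265.51652354]]
428 [-89.55280531 -82.71922203 141.49617029] [-103.96546456  -87.00675997  131.10960832] [-79.47342666 -78.71361115 146.11660104]
[-0.99999925 -0.00122645]
lip 692 [-132.36042745  -83.0482425   120.3926553 ] [-139.02501629 -100.13140169  114.1371263 ] [-128.02780389  -65.24037543  123.40709803]
```

View pics/w2.png

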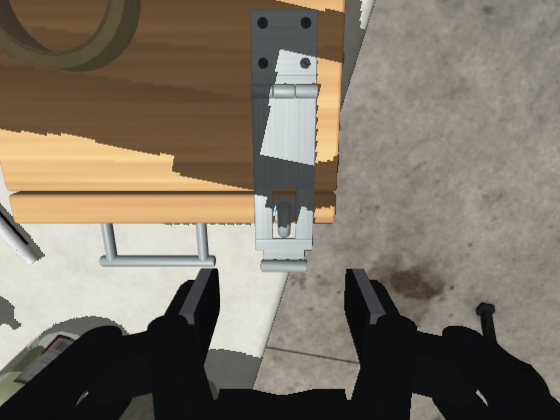

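The eye at (284,217) now lies exactly along the slot. The lip is at (284,266), between the open jaws in y, so I'll move over it and grip its ends.

send_rows:
  targets:
    - [0.0044, -0.0203, 0, 0, 0, 0, -0.3]
    - [0.0044, -0.0203, 0, 0, 0, 0, -0.3]
    - [0, 0, -0.03, 0, 0, 0, -0.3]
    - [0, 0, -0.03, 0, 0, 0, -0.3]
    - [0, 0, -0.03, 0, 0, 0, -0.3]
    - [0, 0, -0.03, 0, 0, 0, -0.3]
    - [0, 0, 0, 0, 0, 0, -0.3]
    - [0, 0, 0, 0, 0, 0, 0.2]
    - [0, 0, 0, 0, 0, 0, 0.5]
    - [0, 0, 0, 0, 0, 0, 0.5]
    - [0, 0, 0, 0, 0, 0, 0.5]
  squeeze: 25

```text
t: 9.0
tool_pos: [0.6284, 0.0316, 0.1064]
orientation: [-0.072, 0.703, 0.071, 0.704]
ft_force: [-1.6, -4.4, 2.1]
grip_width: 0.0347
```

Run:
```python
from h import *
st()
# arc steps, world, for theta 0..2.5
th=np.linspace(0,2.5,25); x=-7-128*np.cos(th); z=128*np.sin(th)
d=np.stack([np.diff(x),np.diff(z)],1)/1e3
for a in d: print((RT@[a[0],0,a[1]]).round(4).tolist())
```

```text
t 9.0 pos [0.6284 0.0316 0.1064] till [-0.136  -0.0838  0.1064] x [ 0.002 -0.002 -1.   ] jawyaw 11.6 w 0.0347 F [-1.6 -4.4  2.1] q6 -0.22
[-0.0001, 0.0007, 0.0133]
[-0.0004, 0.002, 0.0132]
[-0.0007, 0.0034, 0.0129]
[-0.001, 0.0047, 0.0125]
[-0.0012, 0.0059, 0.0119]
[-0.0015, 0.0071, 0.0112]
[-0.0017, 0.0082, 0.0104]
[-0.0019, 0.0092, 0.0095]
[-0.0021, 0.0101, 0.0084]
[-0.0022, 0.0109, 0.0073]
[-0.0024, 0.0116, 0.0061]
[-0.0025, 0.0122, 0.0049]
[-0.0026, 0.0126, 0.0035]
[-0.0026, 0.0129, 0.0022]
[-0.0027, 0.013, 0.0008]
[-0.0027, 0.013, -0.0006]
[-0.0027, 0.0129, -0.002]
[-0.0026, 0.0126, -0.0033]
[-0.0025, 0.0122, -0.0046]
[-0.0024, 0.0117, -0.0059]
[-0.0023, 0.011, -0.0071]
[-0.0021, 0.0102, -0.0083]
[-0.0019, 0.0093, -0.0093]
[-0.0017, 0.0083, -0.0102]
```

The width is 34.7 mm (the lip is 36 mm long), so it is gripped. I'll follow the arc.

send_rows:
  targets:
    - [-0.0001, 0.0007, 0.0133, 0, 0, 0, 0.5]
    - [-0.0004, 0.002, 0.0132, 0, 0, 0, 0.5]
    - [-0.0007, 0.0034, 0.0129, 0, 0, 0, 0.5]
    - [-0.001, 0.0047, 0.0125, 0, 0, 0, 0.5]
    - [-0.0012, 0.0059, 0.0119, 0, 0, 0, 0.5]
    - [-0.0015, 0.0071, 0.0112, 0, 0, 0, 0.5]
    - [-0.0017, 0.0082, 0.0104, 0, 0, 0, 0.5]
    - [-0.0019, 0.0092, 0.0095, 0, 0, 0, 0.5]
    - [0, 0, 0, 0, 0, 0, 0.5]

```text
t: 10.12
tool_pos: [0.6194, 0.075, 0.2012]
orientation: [-0.072, 0.703, 0.072, 0.704]
ft_force: [-0.2, -2.9, 0.4]
grip_width: 0.0347
```

Run:
```python
from h import *
st(); grab('wrist','w3')
```

```text
t 10.12 pos [0.6194 0.075  0.2012] till [-0.0917 -0.0836  0.2012] x [ 0.001  0.001 -1.   ] jawyaw 11.7 w 0.0347 F [-0.2 -2.9  0.4] q6 -0.15
```

View pics/w3.png

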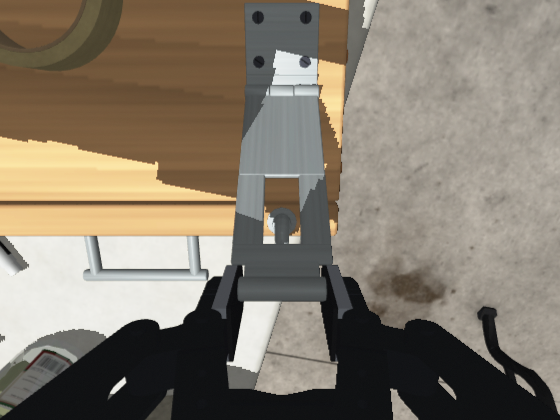

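The leaf is up about 0.8 rad with the lip held between the pads at (283,290), and the eye at (283,225) is clear. I'll continue the arc to 2.5 rad.

send_rows:
  targets:
    - [-0.0021, 0.0101, 0.0084, 0, 0, 0, 0.5]
    - [-0.0022, 0.0109, 0.0073, 0, 0, 0, 0.5]
    - [-0.0024, 0.0116, 0.0061, 0, 0, 0, 0.5]
    - [-0.0025, 0.0122, 0.0049, 0, 0, 0, 0.5]
    - [-0.0026, 0.0126, 0.0035, 0, 0, 0, 0.5]
    - [-0.0026, 0.0129, 0.0022, 0, 0, 0, 0.5]
    - [-0.0027, 0.013, 0.0008, 0, 0, 0, 0.5]
    - [-0.0027, 0.013, -0.0006, 0, 0, 0, 0.5]
    - [-0.0027, 0.0129, -0.002, 0, 0, 0, 0.5]
    - [-0.0026, 0.0126, -0.0033, 0, 0, 0, 0.5]
    - [-0.0025, 0.0122, -0.0046, 0, 0, 0, 0.5]
    - [-0.0024, 0.0117, -0.0059, 0, 0, 0, 0.5]

```text
t: 11.68
tool_pos: [0.5897, 0.2181, 0.2165]
orientation: [-0.073, 0.704, 0.07, 0.703]
ft_force: [5.3, -3.9, -5.5]
grip_width: 0.0347
```

send_rows:
  targets:
    - [-0.0023, 0.011, -0.0071, 0, 0, 0, 0.5]
    - [-0.0021, 0.0102, -0.0083, 0, 0, 0, 0.5]
    - [-0.0019, 0.0093, -0.0093, 0, 0, 0, 0.5]
    - [-0.0017, 0.0083, -0.0102, 0, 0, 0, 0.5]
    - [-0.0015, 0.0075, -0.011, 0, 0, 0, 0.5]
    - [0, 0, 0, 0, 0, 0, 0.5]

```text
t: 12.42
tool_pos: [0.5796, 0.2675, 0.1706]
orientation: [-0.071, 0.704, 0.072, 0.703]
ft_force: [0.4, 2.2, 2.2]
grip_width: 0.0345
```

send_rows:
  targets:
    - [0, 0, 0, 0, 0, 0, -0.3]
    - [0, 0, 0, 0, 0, 0, -0.3]
    - [0, 0, 0, 0, 0, 0, -0.3]
    - [0, 0, 0, 0, 0, 0, -0.3]
    - [0, 0, 0.03, 0, 0, 0, -0.3]
    - [0, 0, 0.03, 0, 0, 0, -0.3]
    - [0, 0, 0.03, 0, 0, 0, -0.3]
    - [0, 0, 0, 0, 0, 0, -0.3]

```text
t: 13.42
tool_pos: [0.5816, 0.2663, 0.2642]
orientation: [-0.071, 0.701, 0.072, 0.706]
ft_force: [0.5, 0.5, -0.3]
grip_width: 0.0555
```

Run:
```python
from h import *
st(); grab('top','t1')
w,p=cloud('t1'); t=toT(w)
m=np.zeros(t.shape[:2],bool);m[140:280,150:290]=1
m&=(abs(t[...,1]+.083)<.03)&(t[...,2]>.113)&(t[...,2]<.2)
P=t[m]; 
for a in np.arange(-.14,.15,.02):
    k=abs(P[:,0]-a)<.01; print(round(a,2),k.sum(),np.median(P[k,2]).round(4) if k.any() else '')
g=toT(T(-.146,.025,.086)+0)
print('handle T',T(-.145,.0265,.086))
cv2.imwrite('pics/t1c.png',cv2.resize(cv2.imread('pics/t1.png')[120:290,140:380],None,fx=3,fy=3,interpolation=3))
```

```text
t 13.43 pos [0.5816 0.2663 0.2642] till [ 0.1033 -0.0851  0.2642] x [ 0.006  0.002 -1.   ] jawyaw 11.6 w 0.0555 F [ 0.5  0.5 -0.3] q6 0.16
-0.14 0 
-0.12 0 
-0.1 54 0.1168
-0.08 45 0.1163
-0.06 33 0.1141
-0.04 41 0.114
-0.02 57 0.115
0.0 128 0.1195
0.02 132 0.1204
0.04 134 0.1206
0.06 108 0.1221
0.08 99 0.1233
0.1 115 0.1251
0.12 65 0.1265
0.14 0 
handle T [0.52219755 0.00063302 0.086     ]
```

View pics/t1c.png

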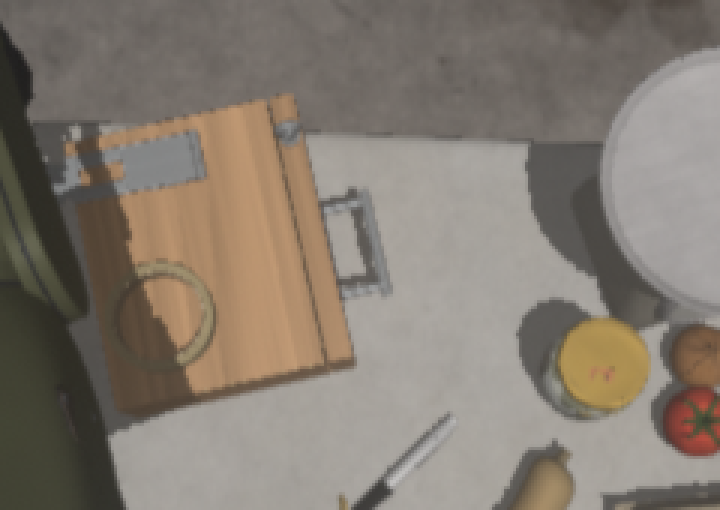

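The leaf lies folded back: its height profile is flat from the hinge to the lip, about 3.08 rad. The eye at (288,131) is on the bare drawer front, and the handle is at (370,240). Now to the handle.

send_rows:
  targets:
    - [-0.006, -0.0266, 0, 0, 0, 9, 0.3]
    - [-0.006, -0.0266, 0, 0, 0, 9, 0.3]
    - [-0.006, -0.0266, 0, 0, 0, 9, 0.3]
    - [-0.006, -0.0266, 0, 0, 0, 9, 0.3]
    - [-0.006, -0.0266, 0, 0, 0, 9, 0.3]
    - [-0.006, -0.0266, 0, 0, 0, 9, 0.3]
    - [-0.006, -0.0266, 0, 0, 0, 9, 0.3]
    - [-0.006, -0.0266, 0, 0, 0, 9, 0.3]
    - [-0.006, -0.0266, 0, 0, 0, 9, 0.3]
    - [-0.006, -0.0266, 0, 0, 0, 9, 0.3]
    - [0, 0, 0, 0, 0, 0, 0.3]
    - [0, 0, 0, 0, 0, 0, 0.3]

```text
t: 14.98
tool_pos: [0.5194, 0.0002, 0.2602]
orientation: [-0.547, 0.448, 0.548, 0.447]
ft_force: [-0.2, -1.2, 0.0]
grip_width: 0.0299
```

Run:
```python
from h import *
st(); grab('wrist','w4'); print(proj('w4',[T(-.146,.0265,.086)]))
w,p=cloud('w4'); t=toT(w)
m=(abs(t[...,2]-.088)<.007)&(t[...,0]<-.11)&(t[...,0]>-.16)&(abs(t[...,1]-.025)<.06)
P=t[m]*1e3;k=P[:,0]<-135;print(P[k].mean(0),P[k].min(0),P[k].max(0))
```

```text
t 14.97 pos [5.194e-01 2.000e-04 2.602e-01] till [-0.1449  0.0293  0.2602] x [-0.002  0.001 -1.   ] jawyaw 101.5 w 0.0299 F [-0.2 -1.2  0. ] q6 -1.85
[[278.54590881 193.97756177]]
[-145.33175337   29.7084748    89.65647419] [-151.06174653  -23.23141755   83.65771774] [-135.12086052   76.47100458   92.68087479]
```

View pics/w4.png

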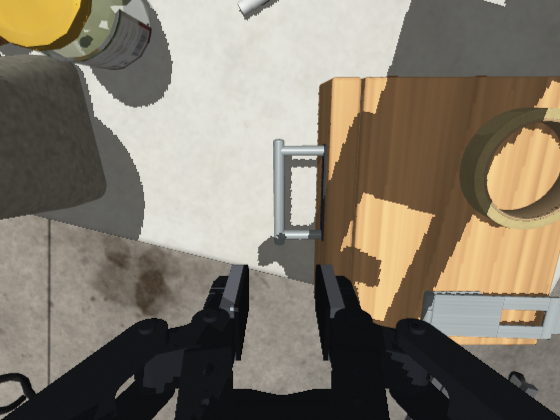

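The bar at (279,190) is centred between the fingers in x. I'll descend, grip and pull.

send_rows:
  targets:
    - [0, 0, -0.03, 0, 0, 0, 0.3]
    - [0, 0, -0.03, 0, 0, 0, 0.3]
    - [0, 0, -0.03, 0, 0, 0, 0.3]
    - [0, 0, -0.03, 0, 0, 0, 0.3]
    - [0, 0, -0.025, 0, 0, 0, 0.3]
    - [0, 0, -0.02, 0, 0, 0, 0.3]
    - [0, 0, -0.02, 0, 0, 0, 0.3]
    - [0, 0, 0, 0, 0, 0, 0.3]
    - [0, 0, 0, 0, 0, 0, 1]
    - [0, 0, 0, 0, 0, 0, 1]
    - [0, 0, 0, 0, 0, 0, 1]
  squeeze: 30

```text
t: 16.4
tool_pos: [0.5208, -0.002, 0.0766]
orientation: [0.549, -0.447, -0.547, -0.446]
ft_force: [1.3, -6.9, -6.1]
grip_width: 0.0083
```

```bash
python3 -c "
from h import *
st()"
```

```text
t 16.4 pos [ 0.5208 -0.002   0.0766] till [-0.1473  0.0284  0.0766] x [ 0.002 -0.003 -1.   ] jawyaw 101.6 w 0.0083 F [ 1.3 -6.9 -6.1] q6 -1.85
```

send_rows:
  targets:
    - [0.002, -0.0098, 0, 0, 0, 0, 1]
    - [0.002, -0.0098, 0, 0, 0, 0, 1]
    - [0.002, -0.0098, 0, 0, 0, 0, 1]
    - [0.002, -0.0098, 0, 0, 0, 0, 1]
    - [0.002, -0.0098, 0, 0, 0, 0, 1]
    - [0.002, -0.0098, 0, 0, 0, 0, 1]
    - [0.002, -0.0098, 0, 0, 0, 0, 1]
    - [0.002, -0.0098, 0, 0, 0, 0, 1]
    - [0.002, -0.0098, 0, 0, 0, 0, 1]
    - [0.002, -0.0098, 0, 0, 0, 0, 1]
    - [0.002, -0.0098, 0, 0, 0, 0, 1]
    - [0.001, -0.005, 0, 0, 0, 0, 1]

```text
t: 17.9
tool_pos: [0.5438, -0.114, 0.0765]
orientation: [0.548, -0.447, -0.547, -0.447]
ft_force: [4.0, 3.7, 6.0]
grip_width: 0.0086
```

send_rows:
  targets:
    - [0.0008, -0.004, 0, 0, 0, 0, 1]
    - [0.0008, -0.004, 0, 0, 0, 0, 1]
    - [0.0004, -0.002, 0, 0, 0, 0, 1]
    - [0, 0, 0, 0, 0, 0, 1]
    - [0, 0, 0, 0, 0, 0, 1]

```text
t: 18.52
tool_pos: [0.5458, -0.1238, 0.0765]
orientation: [0.549, -0.447, -0.547, -0.447]
ft_force: [4.3, 1.0, 5.0]
grip_width: 0.0085
```

```bash
python3 -c "
from h import *
st()"
```

```text
t 18.52 pos [ 0.5458 -0.1238  0.0765] till [-0.2716  0.0284  0.0765] x [ 0.002 -0.001 -1.   ] jawyaw 101.6 w 0.0085 F [4.3 1.  5. ] q6 -2.07
```

send_rows:
  targets:
    - [0, 0, 0, 0, 0, 0, 0.4]
    - [0, 0, 0, 0, 0, 0, 0.4]
    - [0, 0, 0, 0, 0, 0, 0.4]
    - [0, 0, 0.02, 0, 0, 0, 0.4]
    - [0, 0, 0.03, 0, 0, 0, 0.4]
    - [0, 0, 0.03, 0, 0, 0, 0.4]
    - [0, 0, 0.04, 0, 0, 0, 0.4]
    - [0, 0, 0.04, 0, 0, 0, 0.4]
    - [0, 0, 0, 0, 0, 0, 0.4]
    - [0, 0, 0, 0, 0, 0, 0.4]

```text
t: 19.77
tool_pos: [0.544, -0.1228, 0.2353]
orientation: [-0.547, 0.447, 0.548, 0.447]
ft_force: [-0.5, -0.5, 0.0]
grip_width: 0.0255
```

Run:
```python
from h import *
st(); grab('wrist','w5')
w,p=cloud('w5'); t=toT(w)*1e3
m=(abs(t[...,2]-88)<7)&(t[...,0]<-250)&(t[...,0]>-290)&(abs(t[...,1]-27)<55)
P=t[m];k=P[:,0]<-260;print('bar x',P[k].mean(0),P[k].min(0),P[k].max(0))
```

```text
t 19.77 pos [ 0.544  -0.1228  0.2353] till [-0.2703  0.03    0.2353] x [-0.002  0.    -1.   ] jawyaw 101.6 w 0.0255 F [-0.5 -0.5  0. ] q6 -2.07
bar x [-269.38233097   30.7302579    88.68629497] [-275.09832872  -22.53374031   82.62224541] [-260.04096369   77.34991085   91.59211964]
```

View pics/w5.png

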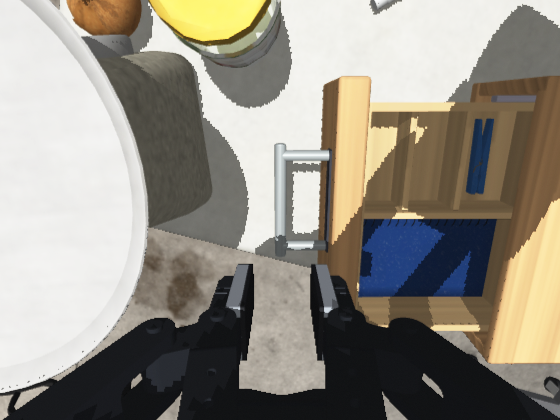

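The drawer stands open with the bar at (280,200), 124 mm from its shut place, and the fingers are clear. One last numeric check of the leaf, jar and tape, then I'll hand in.

Run:
```python
from h import *
grab('top','t2')
for n in('t0','t2'):
    w,p=cloud(n);t=toT(w)
    m=(abs(t[...,1]+.083)<.02)&(abs(t[...,0]-.07)<.03)&(abs(t[...,2]-.12)<.02)
    P=w[222:262,318:360].reshape(-1,3);P=P[P[:,2]>.12]
    Q=w[195:255,165:220].reshape(-1,3);Q=Q[(Q[:,2]>.125)&(Q[:,2]<.145)]
    print(n,'leaf z',np.median(t[m][:,2]),'jar',P.mean(0).round(3),'tape',Q.mean(0).round(3))
arm.close_job()
```

```text
t0 leaf z 0.11179757143298003 jar [ 0.405 -0.195  0.139] tape [0.456 0.188 0.135]
t2 leaf z 0.121256203234123 jar [ 0.353 -0.104  0.669] tape [0.456 0.188 0.135]
the job is handed in; nothing more can be done
```

I opened the till and handed the job in at about 20 s of the 67 s allowed; the hand-in reports no verdict.

- **Eye:** I gripped it and turned it -82°. The close-up depth check showed it in line with the slot to within about 0.1°.
- **Hasp leaf:** I swung it over by its lip and let it drop back. Depth shows it lying flat on the till's top, with its face at about 121 mm where bare wood read 112 mm.
- **Drawer:** I pulled it by its handle, and the bar ended 124 mm from its shut position (the stop is at 125 mm). The gripper is open and about 150 mm above the handle, with near-zero force reading.
- **Other things:** The tape measured the same before and after. My last jar reading is invalid because the arm blocked the top camera. I didn't measure the onion, tomato or jar at the end, but the arm never went near them or met unexpected forces. The last wrist picture showed nothing disturbed.

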